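Fit two splined cogs on a keyed gearbox hub

ROBOT

A 7-joint arm with a two-finger parallel gripper is mounted at the origin on the work surface. World frame = base frame: x ahead of the robot, y to its left, z up, the work surface at z = 0. Lengths are in m, angles in degrees, forces in N, time in s.
With the tool pointing down it reaches from about 0.425 to 0.875 m from the base axis. Payload 4.7 kg.
Tool frame: the origin (TCP) lies on the centre line of the jaws, within the pads' length; the fingertips stand 8 mm ahead of it and the grasp point (between the pads) lies 11 mm behind it; z points along the fingers, y is the direction in which the jaws open and shut (so a half turn about z gives the same grasp; the last joint's range is limited). The gripper opens to 87 mm and grips with 3 to 60 N. Pads are 19 mm wide; open, the fingers measure 117 mm over their backs; the gripper's body (75 mm by 190 mm) begins 51 mm behind the grasp point.
Start: joints at [78.157, 18.392, -4.016, 83.108, 1.295, 78.541, -3.26], TCP at [0.142, -0.634, 0.231] pointing down, gripper open.
Joint ranges: [-163.93, 163.93], [-17.29, 119.83], [-79.2, 71.16], [3.27, 140.29], [-89.18, 269.18], [5.43, 117.66], [-154.24, 154.24]. Speed limits (degrees/s): [147.25, 147.25, 180, 180, 180, 180, 180].

INTERFACE

Orientations are given as [roll, pitch, yaw] about the fixed x, y, z axes, in that order (R = Rz(yaw) Ry(pitch) Rx(roll)).
In Python, from cell import env gives the robot as it stands. The module is installed in compiled form; this text tells all that it offers.
- The arm moves only by the tool move_arm, never from a script. Its argument "steps" is a list of rows, each a list of 2 entries, a list of its own where there are three numbers: the shift along the tool's x, y, z in m, then the turn about the tool's z in rad. A call has 1 to 20 rows; each row is the pose to reach, as a shift and turn from the pose commanded when the call began, along the tool's axes at that moment; what a row does not reach only later rows make up. A row lasts 1/8 s, in which the tool goes at most 62.5 mm and 10.7 degrees, less where a joint would pass 70% of its speed; a pose out of reach is approached as far as the arm can. A call with a gripper value outside its range is refused whole. "hand" is the closure, from -1 (fully open) to 1 (shut), set as the call begins (left out, the last holds). The fingers move at their own pace and stop on an object; "squeeze" is the grip in N (left out, the last holds). Time passes only in rows, so rows that repeat a pose let the fingers close. It gives the time, the measured TCP pose, the force and the opening at its end, in the units of the state.
- env.get_obs(): the state, without advancing time (a new reading comes with each control period).
- env.read_camera(name): name is "scene" or "side" or "wrist"; returns (picture, depth): 384x512x3 uint8, red, green, blue; 384x512 float32, m along the optical axis (not along the pixel's ray), 0 where there is no reading.
- env.calibration(name): a dict with "intrinsics" (3x3 intrinsics, pixels), "D" ([k1, k2, p1, p2, k3] as OpenCV has them; the pictures are not rectified), "position" and "orientation" of the camera in the world; the wrist camera has in their place "mount" (4x4, takes a point from camera to tool coordinates, whose origin is the TCP and whose axes are the flange's). Camera axes: x right, y up, looking along -z (the intrinsics and any distortion apply to the point x, -y, -z); pixel columns grow to the right and rows downward; lengths in m; the calibration is good to about 2 mm. A picture is of the moment at which its call begins: read the wrist's pose just before it. calibration takes no time and is no camera call.
- env.sign_off(): hands the job in, once; it reports no verdict.
Trained networks look in the newest picture that a camera, given by its name, has taken for a name from the list of things; names that differ only in an ending like _2 or _b are one class to them, and where a whole thing is asked for, a point or a joint stands for the part that bears it (a point fixed in the world has none). Each returns a list of dicts, best first, with "conf" (0 to 1); they miss things now and then, are a little off and sometimes report something else, mostly with a low value. They report only what shows in the picture. A call takes as long as a camera call. They do not tell look-alikes from the thing itself.
- env.cut_out(camera, query): "region" (384x512 bool, what is visible of it) and "uv" ([column, row] in pixels, amid what is visible of it).
The state is a dict: "time_s": time; "qpos": joint angles; "joint_velocities": joint speeds; "effort": joint torques, N m; "tool_pos": TCP position; "tool_rot": TCP orientation; "force": force on the tool from outside, world axes, zero at the start; "wrist_torque": the same for the moment, N m; "grip_width": finger opening in m.
Only numpy, scipy, OpenCV 4.12 (cv2) and the standard library are available. Lean on these libraries where they do the work, as an engineer would, in place of code of your own. Each camera call takes 0.05 s, during which the arm holds its last target. There are 200 camera calls.

TASK

Fit both steel cogs on the splined hub that stands up from the gearbox, each with its hexagonal boss upwards: first the big one, slid fully home on the hub's seat, then the small one, slid fully home on top of it. Each cog goes on only when its wide groove meets the hub's wide master spline, so turn it on the hub until you feel it drop in. Let go of both, and leave the spray can, brush and spanner where they are.

Things in the scene. Friction and masses are not known exactly. Their poses are not given: they have to be found in the camera images.
- hub_seat (a point): Centre of the round seat on top of the gearbox, on the hub's axis: the face on which the big cog comes to rest, 60 mm above the bench. z is up along the hub; +x points along the motor barrel. The steel hub stands upright on it: core radius 14 mm with six straight splines, outer radius 19 mm, 60 deg apart, from the seat to 50 mm above it. Five are 6 mm wide, the sixth, the master, 12 mm
- hub_top (a point): Top end of the hub, on its axis, 62 mm above the seat; axes as hub_seat. A cone, radius 8 mm here and 14 mm at 10 mm lower, centres a cog; the splines end 12 mm below this point. The master spline points somewhere within 35 deg either side of +x, at an angle not given: see it from above or find it by turning. The hub is stiff to turn (about 2 N m), so it stays put under light forces
- gearbox: Fixed grey gearbox, 120 x 120 mm, 46 mm high, with an aluminium disc (radius 46 mm) up to the seat at 60 mm; origin under its middle, below the hub's axis. A lying grey motor barrel (radius 30 mm, top 61 mm above the bench) runs along its +x, to 158 mm from the axis
- big_cog_mid (a point): Centre of the big loose steel cog, on its axis, 14 mm above its underside; z up through its boss. Total height 28 mm: a toothed plate 90 mm across and 8 mm thick below, and a hexagonal boss 20 mm high on top, 46 mm across flats (53 mm over corners), to be gripped; flats face +x and every 60 deg from it. 0.3 to 0.55 kg. Starts flat on the bench, boss up
- big_cog_groove (a point): Floor of the wide groove in the big cog's bore, at its top end: 20 mm from the axis along the cog's +x, 28 mm above its underside. The bore goes right through: lands of radius 15 mm between six grooves 60 deg apart, five 8.4 mm wide, this one 14.4 mm. So it fits the hub in one direction only, with about 0.06 rad of freedom either way
- small_cog_mid (a point): Centre of the small loose steel cog, on its axis, 14 mm above its underside. Same height, boss, bore and axes as the big cog, but its plate is 68 mm across; 0.2 to 0.34 kg. Starts flat on the bench, boss up. Home on the big cog, its underside is 28 mm above the hub's seat
- small_cog_groove (a point): Floor of the wide groove in the small cog's bore, at its top end: 20 mm from the axis along the cog's +x, 28 mm above its underside. Bore as in the big cog
- can_mid (a point): Centre of a red spray can, 62 mm across and about 130 mm tall, standing on the bench; leave it alone
- wire_brush: Brush with a handle, about 200 mm long, lying on the bench along its x axis; origin under its middle; leave it alone
- spanner: Spanner about 180 mm long, lying on the bench along its x axis; origin under its middle; leave it alone
Not all that is in view belongs to the job. What is shaped like the part that bears small_cog_mid but brown or yellow is not meant.

How it is judged:
By the outcome, as a careful person would: the job done as asked, in the order asked, and still so for the second after the job is handed in, with the robot touching nothing.
It also fails if it takes over 72 s, if anything falls off the work surface, if the arm or the gripper's body presses on something with over 40 N, if the wrist force passes 120 N, or if a joint passes its speed limit or range.

## Working session

There is one attempt and no reset: what is moved stays moved. The work goes in short steps, Python scripts to look and compute and a tool call to move; the robot and the scene stay as the last step left them, time stands still between calls to the robot, and variables do not carry over. Pictures are saved under pics/ and viewed, about 8 in all and at most 12, crops included, and the job is handed in when it is done.

Besides the shell and the picture viewer there is one more tool, called after "Call:" in YAML: its name, and indented under it one key for each argument. move_arm: Moves the arm, as the interface text tells. Its arguments: {"type":"object","properties":{"steps":{"type":"array"},"hand":{"type":"number"},"squeeze":{"type":"number"}},"required":["steps"]}

```bash
mkdir -p pics
cat > h.py <<'E'
from cell import env
import numpy as np, cv2
from scipy.spatial.transform import Rotation as R
def pose(cam,o=None):
    c=env.calibration(cam)
    if cam=='wrist':
        o=o or env.get_obs(); T=np.eye(4); T[:3,:3]=R.from_euler('xyz',o['tool_rot'],degrees=True).as_matrix(); T[:3,3]=o['tool_pos']
        return c,T@np.array(c['mount'])
    T=np.eye(4); r=np.array(c['orientation'])
    T[:3,:3]=r if r.shape==(3,3) else R.from_euler('xyz',r,degrees=True).as_matrix(); T[:3,3]=c['position']; return c,T
def rays(c,T,uv):
    uv=np.asarray(uv,float).reshape(-1,1,2)
    n=cv2.undistortPoints(uv,np.array(c['intrinsics']),np.array(c['D'])).reshape(-1,2)
    return np.c_[n[:,0],-n[:,1],-np.ones(len(n))]@T[:3,:3].T, T[:3,3]
def onplane(c,T,uv,z):
    d,p=rays(c,T,uv); return p+d*((z-p[2])/d[:,2])[:,None]
def cloud(c,T,D):
    v,u=np.mgrid[:384,:512]; d,p=rays(c,T,np.c_[u.ravel(),v.ravel()])
    P=p+d*D.ravel()[:,None]; P[D.ravel()<=0]=np.nan; return P.reshape(384,512,3)
def save(n,im,s=1):
    cv2.imwrite('pics/'+n,cv2.resize(im[:,:,::-1],None,fx=s,fy=s,interpolation=cv2.INTER_CUBIC))
E
python3 - <<'E'
from h import *
o=env.get_obs(); print(o)
for n in ['scene','side']:
    print(n,env.calibration(n))
    im,D=env.read_camera(n); c,T=pose(n); P=cloud(c,T,D); np.save(n+'.npy',P)
    save(n+'0.png',im,1.5)
    for q in ['small_cog_mid','big_cog_mid','gearbox','can_mid','wire_brush','spanner']:
        for r in env.cut_out(n,q):
            p=P[r['region']]; p=p[~np.isnan(p[:,0])]
            print(n,q,round(r['conf'],2),np.round(r['uv']),np.round(np.median(p,0),3) if len(p) else None,np.round(np.percentile(p,98,axis=0),3) if len(p) else '')
print(env.calibration('wrist'))
E
```

```text
{'time_s': 0.0, 'qpos': array([78.15751413, 18.43794596, -4.01528204, 83.17759262,  1.29546622,
       78.53874814, -3.2614766 ]), 'joint_velocities': array([ 0.03375479,  0.03465944,  0.00545699, -0.10048165,  0.04156784,
       -0.01161903,  0.04344509]), 'effort': array([-2.97274537e-04, -4.91290033e+01, -4.03537760e-01, -3.12531495e+01,
       -6.36685244e-02,  4.36752546e-02,  1.94846425e-04]), 'tool_pos': array([ 0.14217616, -0.63369891,  0.2294505 ]), 'tool_rot': array([-1.79890983e+02,  6.34157495e-03,  1.26506808e+01]), 'force': array([ 0.33327536, -0.19919662, -1.04753217]), 'wrist_torque': array([-0.01647783, -0.00894164, -0.02070262]), 'grip_width': 0.08688229142245756}
scene {'intrinsics': array([[483.43172429,   0.        , 249.79491262],
       [  0.        , 483.43172429, 190.9986042 ],
       [  0.        ,   0.        ,   1.        ]]), 'D': array([-0.16020172,  0.        ,  0.        ,  0.        ,  0.        ]), 'position': array([ 1.15342732, -0.47191439,  0.96920229]), 'orientation': array([41.56315261,  1.15799224, 51.83603717])}
scene small_cog_mid 0.81 [290. 
[... 1610 characters left out ...]
] [0.707 0.359 0.13 ]
side wire_brush 0.64 [269. 138.] [ 0.717 -0.28   0.015] [ 0.794 -0.254  0.021]
{'intrinsics': array([[268.16132437,   0.        , 254.14302973],
       [  0.        , 268.16132437, 195.76705862],
       [  0.        ,   0.        ,   1.        ]]), 'D': array([-0.00980024,  0.        ,  0.        ,  0.        ,  0.        ]), 'mount': array([[ 2.12352349e-04,  9.66212313e-01,  2.57747397e-01,
         7.00803054e-02],
       [ 9.99999966e-01, -2.43375716e-04,  8.84597564e-05,
         3.57598397e-04],
       [ 1.48200363e-04,  2.57747370e-01, -9.66212332e-01,
        -1.55939111e-01],
       [ 0.00000000e+00,  0.00000000e+00,  0.00000000e+00,
         1.00000000e+00]])}
```

View pics/scene0.png

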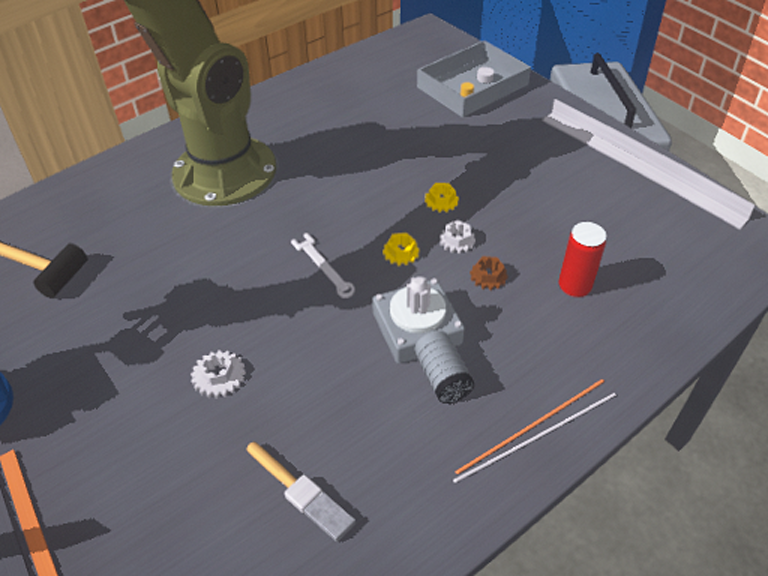

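Run:
```python
from h import *
A=np.load('scene.npy').reshape(-1,3); B=np.load('side.npy').reshape(-1,3)
def fit(P,c,r,z0,z1):
    P=P[~np.isnan(P[:,0])]
    for _ in range(3):
        m=(abs(P[:,2]-(z0+z1)/2)<(z1-z0)/2)&(np.hypot(*(P[:,:2]-c).T)<r); c=(P[m,:2].max(0)+P[m,:2].min(0))/2 if 0 else P[m,:2].mean(0)
    return np.round(c,4),m.sum()
for nm,P in (('scene',A),('side',B)):
    print(nm)
    for n,c,r,z0,z1 in [('big',[.46,-.265],.035,.024,.033),('s1',[.435,.132],.035,.024,.033),('s2',[.375,.287],.035,.024,.033),('s3',[.475,.235],.035,.024,.033),('s4',[.575,.22],.035,.024,.033),
        ('hubtop',[.6,.03],.08,.110,.13)]:
        print(n,fit(P,np.array(c),r,z0,z1))
    m=P[:,2]>.1; m&=(np.hypot(P[:,0]-.6,P[:,1])<.15); print(np.round(P[m].mean(0),4) if m.any() else '',m.sum())
```

```text
scene
big (array([ 0.455 , -0.2732]), np.int64(129))
s1 (array([0.4299, 0.1338]), np.int64(66))
s2 (array([0.3663, 0.2909]), np.int64(63))
s3 (array([0.4731, 0.2363]), np.int64(67))
s4 (array([0.5771, 0.2183]), np.int64(76))
hubtop (array([0.5864, 0.0374]), np.int64(83))
[0.5879 0.0369 0.1118] 144
side
big (array([ 0.4506, -0.2739]), np.int64(86))
s1 (array([0.4238, 0.1366]), np.int64(130))
s2 (array([0.3625, 0.2905]), np.int64(175))
s3 (array([0.4664, 0.2384]), np.int64(138))
s4 (array([0.5699, 0.2206]), np.int64(131))
hubtop (array([0.5787, 0.0452]), np.int64(69))
[0.5777 0.0464 0.1115] 134
```

Small-cog candidates in the scene picture (768 px wide): yellow (442,197), yellow (401,248), steel (457,236), brown (489,272). I choose the steel one at about (0.47, 0.237) m. The big cog is at (218,373) and the hub at (418,293). Next I move over the big cog for a close look.

Call:
move_arm:
  steps:
    - [[0.3825, -0.284, 0.08], 0]
    - [[0.3825, -0.284, 0.08], 0]
    - [[0.3825, -0.284, 0.08], 0]
    - [[0.3825, -0.284, 0.08], 0]
    - [[0.3825, -0.284, 0.08], 0]
    - [[0.3825, -0.284, 0.08], 0]
    - [[0.3825, -0.284, 0.08], 0]
    - [[0.3825, -0.284, 0.08], 0]
    - [[0.3825, -0.284, 0.08], 0]
    - [[0.3825, -0.284, 0.08], 0]
    - [[0.3825, -0.284, 0.08], 0]
  hand: -1

```text
time_s: 2.08
tool_pos: [0.4525, -0.275, 0.1508]
tool_rot: [180.0, 0.0, 12.5]
force: [-0.9, -0.0, 0.1]
grip_width: 0.0869
```

```bash
cat >> h.py <<'E'
def ortho(im,c,T,cx,cy,z,half=.05,res=.00025):
    # top view of plane z: columns = +x, rows up = +y
    n=int(2*half/res); g=(np.arange(n)-n/2+.5)*res
    X,Y=np.meshgrid(cx+g,cy-g); W=np.c_[X.ravel(),Y.ravel(),np.full(X.size,z)]
    p=(W-T[:3,3])@T[:3,:3]; p=p*[1,-1,-1]
    uv,_=cv2.projectPoints(p,np.zeros(3),np.zeros(3),np.array(c['intrinsics']),np.array(c['D']))
    m=uv.reshape(n,n,2).astype(np.float32); return cv2.remap(im,m[...,0],m[...,1],cv2.INTER_LINEAR)
def look(name,cx,cy,z,half=.05,reg=None):
    o=env.get_obs(); im,D=env.read_camera('wrist'); c,T=pose('wrist',o); P=cloud(c,T,D)
    save(name,ortho(im,c,T,cx,cy,z,half,half/300)); return im,P,c,T,o
E
python3 - <<'E'
from h import *
im,P,c,T,o=look('big1.png',.453,-.273,.028)
np.save('w1.npy',P); cv2.imwrite('pics/w1raw.png',im[:,:,::-1])
print(o['tool_rot'],o['tool_pos'])
Q=P.reshape(-1,3); Q=Q[~np.isnan(Q[:,0])]
m=(abs(Q[:,2]-.028)<.004)&(np.hypot(Q[:,0]-.453,Q[:,1]+.273)<.04); S=Q[m]; print(m.sum(),np.median(S[:,2]),S.mean(0),cv2.minEnclosingCircle(S[:,:2].astype(np.float32)))
m=(abs(Q[:,2]-.008)<.003)&(np.hypot(Q[:,0]-.453,Q[:,1]+.273)<.06); print(m.sum(),cv2.minEnclosingCircle(Q[m][:,:2].astype(np.float32)))
E
```

```text
[1.79956477e+02 1.34320615e-02 1.24932639e+01] [ 0.4525016  -0.27498262  0.15075512]
811 0.029563411536384532 [ 0.45348953 -0.27327206  0.02925255] ((0.4525676369667053, -0.27376872301101685), 0.026501456275582314)
2477 ((0.45260220766067505, -0.2736119031906128), 0.04498996213078499)
```

View pics/big1.png

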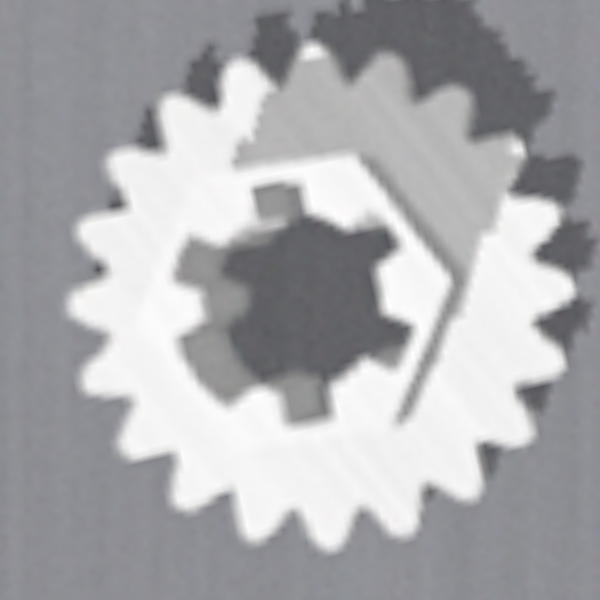

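The cog measures as expected (boss over corners 53 mm, plate 90 mm), centred at (0.4526, -0.2737). The wide groove is at lower left, about pixel (212,372), which is -141°. The flats lie at 38.7° mod 60, so I grip it with yaw about 8.7°.

Call:
move_arm:
  steps:
    - [[0.0004, -0.0012, 0.06], 0.066]
    - [[0.0004, -0.0012, 0.115], 0.066]
    - [[0.0004, -0.0012, 0.131], 0.066]
    - [[0.0004, -0.0012, 0.131], 0.066]

```text
time_s: 2.62
tool_pos: [0.4534, -0.2727, 0.0198]
tool_rot: [-180.0, 0.0, 8.8]
force: [-0.6, -0.5, 1.0]
grip_width: 0.0868
```

Call:
move_arm:
  steps:
    - [[0, 0, 0], 0]
    - [[0, 0, 0], 0]
    - [[0, 0, 0], 0]
    - [[0, 0, 0], 0]
  hand: 1
  squeeze: 45

```text
time_s: 3.12
tool_pos: [0.4537, -0.2722, 0.02]
tool_rot: [180.0, -0.0, 8.9]
force: [0.3, -0.4, -0.5]
grip_width: 0.055
```

Run:
```python
from h import *
o=env.get_obs(); print(o['tool_pos'],o['tool_rot'],o['force'],o['grip_width'],o['qpos'])
# barrel direction from side/scene clouds
for n in ['scene','side']:
    Q=np.load(n+'.npy').reshape(-1,3); Q=Q[~np.isnan(Q[:,0])]
    r=Q[:,:2]-[.583,.042]; h=np.hypot(*r.T)
    m=(Q[:,2]>.05)&(Q[:,2]<.063)&(h>.065)&(h<.16); print(n,m.sum(),np.median(np.degrees(np.arctan2(r[m,1],r[m,0]))))
```

```text
[ 0.45369535 -0.27224936  0.01999024] [ 1.79963711e+02 -2.67184715e-02  8.87185095e+00] [ 0.34061742 -0.3700336  -0.49418051] 0.05503379773877315 [ 47.98710209  17.2370806  -22.31795854 112.06117838   8.20904075
  52.16743868 -59.60096351]
scene 647 -19.81312575462284
side 354 -16.40151086315156
```

Call:
move_arm:
  steps:
    - [[0, 0, 0], 0]
    - [[0, 0, 0], 0]
    - [[0, 0, 0], 0]

```text
time_s: 3.5
tool_pos: [0.4536, -0.2724, 0.0197]
tool_rot: [180.0, -0.0, 8.9]
force: [0.3, -1.2, 2.1]
grip_width: 0.0457
```

Call:
move_arm:
  steps:
    - [[0, 0, -0.06], 0]
    - [[0, 0, -0.12], -0.18]
    - [[0.03, -0.03, -0.165], -0.36]
    - [[0.07, -0.07, -0.19], -0.54]
    - [[0.11, -0.11, -0.21], -0.72]
    - [[0.15, -0.15, -0.23], -0.9]
    - [[0.19, -0.19, -0.23], -1.08]
    - [[0.2203, -0.224, -0.23], -1.26]
    - [[0.2203, -0.224, -0.23], -1.44]
    - [[0.2203, -0.224, -0.23], -1.62]
    - [[0.2203, -0.224, -0.23], -1.8]
    - [[0.2203, -0.224, -0.23], -1.98]
    - [[0.2203, -0.224, -0.23], -2.149]
    - [[0.2203, -0.224, -0.23], -2.149]
    - [[0.2203, -0.224, -0.23], -2.149]

```text
time_s: 5.38
tool_pos: [0.6361, -0.0169, 0.2487]
tool_rot: [-179.9, -0.1, 131.8]
force: [-0.3, 1.1, -3.8]
grip_width: 0.0457
```

Run:
```python
from h import *
im,P,c,T,o=look('hub1.png',.583,.042,.110,.035); save('hubraw.png',im)
print(o['tool_rot'],o['tool_pos'],o['grip_width'],o['qpos'],o['force'])
Q=P.reshape(-1,3); Q=Q[~np.isnan(Q[:,0])]
h=np.hypot(Q[:,0]-.583,Q[:,1]-.042)
for z,d,r in [(.122,.003,.03),(.110,.002,.03),(.06,.003,.06)]:
    m=(abs(Q[:,2]-z)<d)&(h<r); S=Q[m]
    if len(S): print(z,m.sum(),S.mean(0),cv2.minEnclosingCircle(S[:,:2].astype(np.float32)))
```

```text
[-1.79936425e+02 -6.53614652e-02  1.31836573e+02] [ 0.63613869 -0.01691585  0.24866913] 0.04573123349004074 [ 36.32200446  23.19885777 -49.42572845  82.28295974  17.53821439
  82.59002301  28.77064997] [-0.25701092  1.10693692 -3.75891544]
0.122 350 [0.58221102 0.04254062 0.12258633] ((0.5818362832069397, 0.04281313344836235), 0.011287669651210308)
0.11 140 [0.58342012 0.04227052 0.11131587] ((0.5820276141166687, 0.04263965040445328), 0.019121434539556503)
0.06 3597 [0.58223086 0.04326974 0.06155631] ((0.5891091823577881, 0.03961627930402756), 0.05357225984334946)
```

View pics/hub1.png

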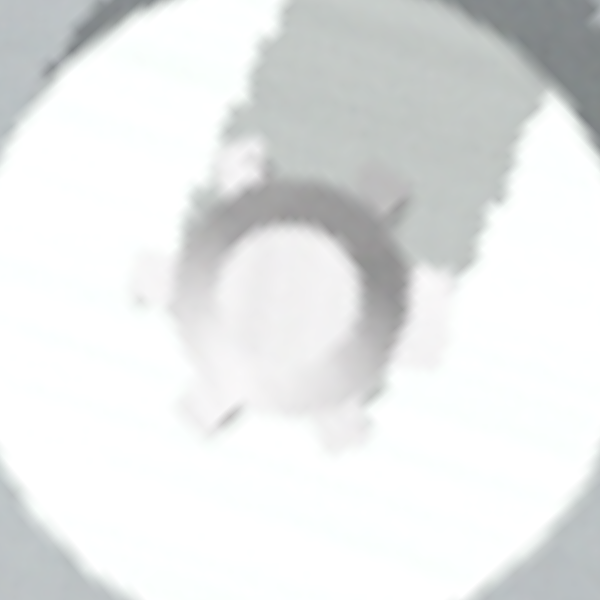

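The hub's centre is at pixel (291,294), which is (0.5820, 0.0427). The wide master spline is on the right, about (430,320), at roughly -9°. I'll refine that angle from depth.

Run:
```python
from h import *
S=[]
for _ in range(3):
    o=env.get_obs(); im,D=env.read_camera('wrist'); c,T=pose('wrist',o); P=cloud(c,T,D).reshape(-1,3); S.append(P[~np.isnan(P[:,0])])
Q=np.vstack(S)
for ctr in ([.5820,.0427],[.5823,.0425]):
    r=Q[:,:2]-ctr; h=np.hypot(*r.T); a=np.arctan2(r[:,1],r[:,0])
    m=(abs(Q[:,2]-.1105)<.003)&(h>.0155)&(h<.0195)
    print(m.sum(),np.degrees(np.angle(np.exp(6j*a[m]).sum())/6), np.histogram(np.degrees(a[m]),36,(-180,180))[0])
print(o['tool_pos'],o['tool_rot'],o['force'])
```

```text
427 -9.251644734355386 [ 5  0  0  0 34 28  3  0  0  0 27 30  5  0  0 30 29 28 28  6  0  0 29 27
  2  0  0  0 26 30  4  0  0  0 27 29]
419 -9.33613745998873 [ 0  0  0  0 35 31  0  0  0  0 26 27  2  0  0 26 28 24 25  6  0  0 25 28
  6  0  0  0 28 33  6  0  0  0 32 31]
[ 0.63646622 -0.01676812  0.24931552] [-1.79977384e+02 -8.82777914e-03  1.31925263e+02] [-1.1442928  -0.15369606 -3.51488691]
```

Call:
move_arm:
  steps:
    - [[0.05, 0, 0], -0.155]
    - [[0.0813, -0.0008, 0], -0.155]
    - [[0.0813, -0.0008, 0.05], -0.155]
    - [[0.0813, -0.0008, 0.09], -0.155]
    - [[0.0813, -0.0008, 0.105], -0.155]
    - [[0.0813, -0.0008, 0.112], -0.155]
    - [[0.0813, -0.0008, 0.112], -0.155]

```text
time_s: 6.45
tool_pos: [0.5824, 0.0433, 0.1385]
tool_rot: [179.9, 0.1, 140.9]
force: [0.6, 0.6, -3.5]
grip_width: 0.0456
```

Call:
move_arm:
  steps:
    - [[0, 0, 0.004], 0]
    - [[0, 0, 0.008], 0]
    - [[0, 0, 0.012], 0]
    - [[0, 0, 0.015], 0]
    - [[0, 0, 0.018], 0]
    - [[0, 0, 0.018], 0]

```text
time_s: 7.2
tool_pos: [0.5814, 0.043, 0.1192]
tool_rot: [-180.0, -0.0, 140.9]
force: [0.1, -0.2, -3.6]
grip_width: 0.0457
```

It has gone past the spline tops without contact force. Continuing down to the seat.

Call:
move_arm:
  steps:
    - [[0, 0, 0.008], 0]
    - [[0, 0, 0.016], 0]
    - [[0, 0, 0.024], 0]
    - [[0, 0, 0.031], 0]
    - [[0, 0, 0.036], 0]
    - [[0, 0, 0.0385], 0]
    - [[0, 0, 0.0385], 0]

```text
time_s: 8.07
tool_pos: [0.5816, 0.0431, 0.0809]
tool_rot: [-180.0, -0.0, 140.9]
force: [0.9, 0.2, -5.1]
grip_width: 0.0456
```

Call:
move_arm:
  steps:
    - [[0, 0, 0.001], 0]
    - [[0, 0, 0.002], 0]
    - [[0, 0, 0.002], 0]

```text
time_s: 8.45
tool_pos: [0.5819, 0.0431, 0.0798]
tool_rot: [-180.0, 0.0, 140.9]
force: [-2.3, -0.5, 1.9]
grip_width: 0.0455
```

Call:
move_arm:
  steps:
    - [[0, 0, 0], 0]
    - [[0, 0, 0], 0]
    - [[0, 0, 0], 0]
    - [[0, 0, -0.03], 0]
    - [[0, 0, -0.09], 0]
    - [[0, 0, -0.15], 0]
    - [[0, 0, -0.17], 0]
  hand: -1

```text
time_s: 9.32
tool_pos: [0.5834, 0.0439, 0.2533]
tool_rot: [179.8, 0.3, 140.9]
force: [1.0, -0.4, -0.6]
grip_width: 0.0868
```

Run:
```python
from h import *
o=env.get_obs(); im,D=env.read_camera('wrist'); c,T=pose('wrist',o); P=cloud(c,T,D).reshape(-1,3); Q=P[~np.isnan(P[:,0])]
h=np.hypot(Q[:,0]-.582,Q[:,1]-.0427)
for a,b in ((.0205,.0225),(.031,.038)):
    m=(h>a)&(h<b); print(np.percentile(Q[m,2],[10,50,90]))
```

```text
[0.08235644 0.08966393 0.09066432]
[0.33057638 0.3545567  0.36683933]
```

Call:
move_arm:
  steps:
    - [[0.05, 0.02, 0], 0]
    - [[0.1, 0.04, 0], 0]
    - [[0.15, 0.06, 0.02], 0]
    - [[0.2098, 0.0782, 0.05], 0]
    - [[0.2098, 0.0782, 0.095], 0]
    - [[0.2098, 0.0782, 0.095], 0]
    - [[0.2098, 0.0782, 0.095], 0]

```text
time_s: 10.25
tool_pos: [0.469, 0.2355, 0.1545]
tool_rot: [180.0, -0.0, 140.8]
force: [-0.1, 0.3, -0.2]
grip_width: 0.0872
```

Run:
```python
from h import *
im,P,c,T,o=look('small1.png',.470,.237,.028,.05)
print(o['tool_rot'],o['tool_pos'],o['qpos'],[ (round(r['conf'],2),r['uv']) for r in env.cut_out('wrist','small_cog_mid')])
Q=P.reshape(-1,3); Q=Q[~np.isnan(Q[:,0])]
m=(abs(Q[:,2]-.028)<.004)&(np.hypot(Q[:,0]-.470,Q[:,1]-.237)<.04); S=Q[m]; print(m.sum(),np.median(S[:,2]),cv2.minEnclosingCircle(S[:,:2].astype(np.float32)))
m=(abs(Q[:,2]-.008)<.003)&(np.hypot(Q[:,0]-.470,Q[:,1]-.237)<.045); print(m.sum(),cv2.minEnclosingCircle(Q[m][:,:2].astype(np.float32)))
```

```text
[ 1.79986066e+02 -1.62120944e-02  1.40801542e+02] [0.46899346 0.23551001 0.15451718] [ 24.97532658  13.89403076 -60.67149311 104.87455235  12.96304535
  68.71290758  11.06241324] [(0.8, [163.0, 207.4]), (0.64, [254.6, 173.6])]
773 0.02960354510040103 ((0.46823257207870483, 0.23902374505996704), 0.02662583254277706)
671 ((0.4682271480560303, 0.23923787474632263), 0.034062664955854416)
```

View pics/small1.png

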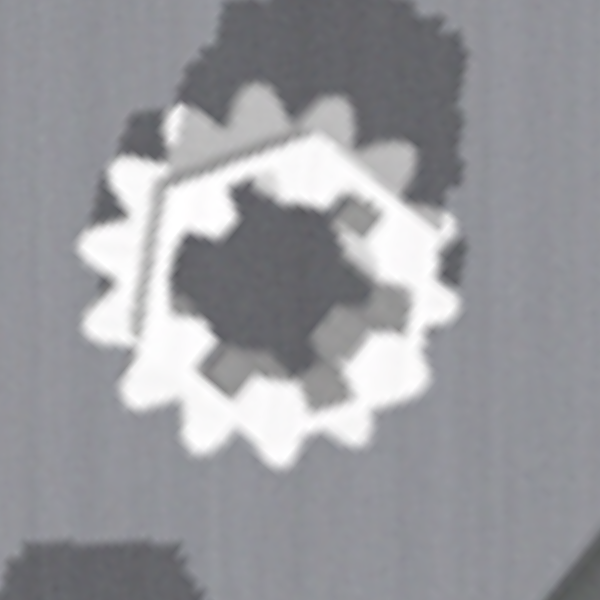

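Size fits (boss 53 mm, plate 68 mm) and it is the steel one. Its centre is at pixel (289,287), with flats at about 50° mod 60. The wide groove looks like the left one at (180,270), and I'll check that in a crop.

Run:
```python
from h import *
o=env.get_obs(); im,D=env.read_camera('wrist'); c,T=pose('wrist',o)
g=ortho(im,c,T,.4682,.2391,.028,.028,.028/350); 
for k in range(6):
    a=np.radians(50.3+60*k); p=np.array([350,350])+350/28*20*np.array([np.cos(a),-np.sin(a)])
    cv2.circle(g,tuple(int(v) for v in p),4,(255,0,0),-1); cv2.putText(g,str(round(50.3+60*k)),(int(p[0]),int(p[1])-8),0,.6,(255,0,0),2)
g=cv2.resize(g,(600,600)); save('smallz.png',g)
# centre-section brightness: width of non-white arc at r=17.5mm
gg=ortho(im,c,T,.4682,.2391,.028,.028,.0001).mean(2)
th=np.radians(np.arange(0,360,5)); v=gg[(280-175*np.sin(th)).astype(int),(280+175*np.cos(th)).astype(int)]
print([(int(np.degrees(t)+.5),int(x)) for t,x in zip(th,v) if x<215])
```

```text
[(0, 177), (35, 200), (40, 149), (45, 150), (50, 145), (55, 128), (60, 173), (105, 191), (110, 107), (115, 99), (120, 107), (150, 170), (155, 97), (160, 101), (165, 100), (170, 100), (175, 100), (180, 101), (185, 124), (190, 140), (195, 174), (220, 175), (225, 122), (230, 152), (235, 152), (240, 148), (245, 194), (280, 162), (285, 149), (290, 151), (295, 149), (300, 149), (335, 193), (340, 148), (345, 150), (350, 149), (355, 147)]
```

View pics/smallz.png

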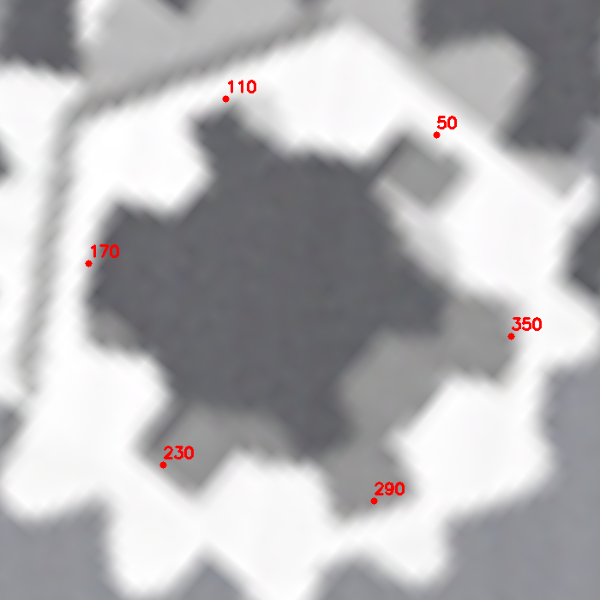

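The wide groove is the one at 170.5° (arc 150–195°, against about 25° for the others). I'll grip at yaw 200.5°, which leaves joint 7 room for the half turn to the master.

Call:
move_arm:
  steps:
    - [[0.0029, 0.0023, 0.02], -0.18]
    - [[0.0029, 0.0023, 0.04], -0.36]
    - [[0.0029, 0.0023, 0.06], -0.54]
    - [[0.0029, 0.0023, 0.075], -0.72]
    - [[0.0029, 0.0023, 0.085], -0.9]
    - [[0.0029, 0.0023, 0.09], -1.042]
    - [[0.0029, 0.0023, 0.12], -1.042]
    - [[0.0029, 0.0023, 0.135], -1.042]
    - [[0.0029, 0.0023, 0.135], -1.042]

```text
time_s: 11.52
tool_pos: [0.4673, 0.2392, 0.0186]
tool_rot: [-180.0, -0.1, -159.5]
force: [-0.4, 0.1, 0.9]
grip_width: 0.0865
```

Call:
move_arm:
  steps:
    - [[0, 0, 0], 0]
    - [[0, 0, 0], 0]
    - [[0, 0, 0], 0]
    - [[0, 0, 0], 0]
    - [[0, 0, 0], 0]
    - [[0, 0, 0], 0]
    - [[0, 0, 0], 0]
  hand: 1
  squeeze: 45

```text
time_s: 12.4
tool_pos: [0.4675, 0.2395, 0.0191]
tool_rot: [-180.0, -0.0, -159.4]
force: [-0.0, -1.0, 2.3]
grip_width: 0.0452
```

Call:
move_arm:
  steps:
    - [[0, 0, -0.06], 0]
    - [[0, 0, -0.12], 0.18]
    - [[0, -0.02, -0.175], 0.36]
    - [[-0.01, -0.06, -0.2], 0.54]
    - [[-0.02, -0.11, -0.22], 0.72]
    - [[-0.03, -0.16, -0.23], 0.9]
    - [[-0.038, -0.21, -0.23], 1.08]
    - [[-0.038, -0.2244, -0.23], 1.26]
    - [[-0.038, -0.2244, -0.23], 1.44]
    - [[-0.038, -0.2244, -0.23], 1.6]
    - [[-0.038, -0.2244, -0.23], 1.6]

```text
time_s: 13.78
tool_pos: [0.5813, 0.0432, 0.2482]
tool_rot: [-179.9, -0.0, 109.0]
force: [-0.0, 0.1, -2.2]
grip_width: 0.0457
```

Call:
move_arm:
  steps:
    - [[0, 0, 0.02], 0.18]
    - [[0, 0, 0.04], 0.36]
    - [[0, 0, 0.06], 0.54]
    - [[0, 0, 0.08], 0.72]
    - [[0, 0, 0.08], 0.9]
    - [[0, 0, 0.08], 1.08]
    - [[0, 0, 0.08], 1.26]
    - [[0, 0, 0.08], 1.44]
    - [[0, 0, 0.08], 1.538]
    - [[0, 0, 0.08], 1.538]
    - [[0, 0, 0.08], 1.538]

```text
time_s: 15.15
tool_pos: [0.5816, 0.0432, 0.1687]
tool_rot: [-180.0, 0.0, 21.0]
force: [0.4, 0.3, -3.2]
grip_width: 0.0462
```

```bash
python3 -c "
from h import *
o=env.get_obs(); print(o['tool_pos'],o['tool_rot'],o['qpos'],o['force'],o['grip_width'])"
```

```text
[0.58163605 0.04316357 0.1687146 ] [-1.79984426e+02  2.84791006e-02  2.09751548e+01] [ 26.15354508  16.32278217 -38.77790195  96.46821863  10.71672958
  71.01490393 -84.03233586] [ 0.42127969  0.29645683 -3.17603165] 0.04616034623795361
```

Call:
move_arm:
  steps:
    - [[0, 0, 0.015], 0]
    - [[0, 0, 0.03], 0]
    - [[0, 0, 0.036], 0]
    - [[0, 0, 0.04], 0]
    - [[0, 0, 0.044], 0]
    - [[0, 0, 0.047], 0]
    - [[0, 0, 0.05], 0]
    - [[0, 0, 0.05], 0]

```text
time_s: 16.15
tool_pos: [0.5817, 0.043, 0.1188]
tool_rot: [-180.0, 0.0, 20.8]
force: [-0.4, -0.4, -1.9]
grip_width: 0.0458
```

Call:
move_arm:
  steps:
    - [[0, 0, 0.004], 0]
    - [[0, 0, 0.008], 0]
    - [[0, 0, 0.0105], 0]
    - [[0, 0, 0.012], 0]
    - [[0, 0, 0.013], 0]
    - [[0, 0, 0.013], 0]

```text
time_s: 16.9
tool_pos: [0.5817, 0.043, 0.1071]
tool_rot: [180.0, 0.0, 20.8]
force: [-3.7, -0.9, 4.8]
grip_width: 0.0456
```

Contact at the expected height (0.1071). Now I release, rise, and back off for a check view.

Call:
move_arm:
  steps:
    - [[0, 0, 0], 0]
    - [[0, 0, 0], 0]
    - [[0, 0, 0], 0]
    - [[0, 0, 0], 0]
    - [[0, 0, -0.03], 0]
    - [[0, 0, -0.08], 0]
    - [[0, 0, -0.13], 0]
    - [[-0.06, 0, -0.13], 0]
    - [[-0.08, 0, -0.13], 0]
    - [[-0.08, 0, -0.13], 0]
  hand: -1

```text
time_s: 18.15
tool_pos: [0.5064, 0.0137, 0.2364]
tool_rot: [179.9, -0.0, 20.7]
force: [0.5, 0.4, 0.6]
grip_width: 0.0868
```

Run:
```python
from h import *
o=env.get_obs(); im,D=env.read_camera('wrist'); c,T=pose('wrist',o); Q=cloud(c,T,D).reshape(-1,3); Q=Q[~np.isnan(Q[:,0])]
print(o['time_s'],o['tool_pos'],o['force'])
h=np.hypot(Q[:,0]-.582,Q[:,1]-.0427)
for a,b in ((.0205,.0225),(.028,.0295),(.036,.041)):
    m=(h>a)&(h<b)&(Q[:,2]<.15); print(a,m.sum(),np.percentile(Q[m,2],[10,50,90]))
ims=[]
for n,cc in (('scene',None),('side',None)):
    s,_=env.read_camera(n); ims.append(s)
v=lambda i,x,y:cv2.resize(i[y:y+100,x:x+100],(400,400),interpolation=cv2.INTER_CUBIC)
save('end.png',np.hstack([v(ims[0],225,145),v(ims[1],195,140)]))
```

```text
18.15 [0.50642295 0.01373432 0.23639521] [0.51190723 0.40643715 0.56444084]
0.0205 325 [0.10689974 0.11750483 0.11845711]
0.028 175 [0.09667457 0.09751783 0.09850595]
0.036 819 [0.06242591 0.06951109 0.07060711]
```

View pics/end.png

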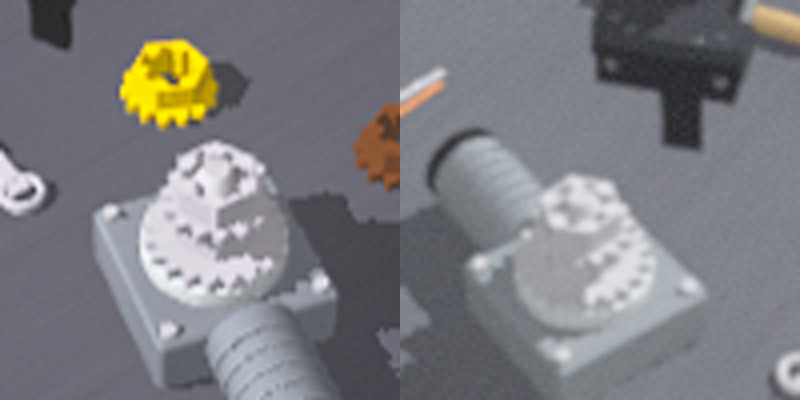

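Both cogs sit flat on the hub: boss top 0.116, small plate 0.096 and big plate 0.068 after the known depth bias of about 1.6 mm. The picture shows the stack around (215,220) on the left and (585,245) on the right, clear of the gripper.

```bash
python3 -c "
from h import *
print(env.sign_off())"
```

```text
the job is handed in; nothing more can be done
None
```

Both steel cogs are on the hub, boss up: the big one fully home on the seat first, then the small one fully home on top of it. I released both and handed the job in at about 18 s on the robot's clock.

- **Fit:** I lined each cog's wide groove up with the master spline, measured at about -9° in the world frame. Both slid past the spline tops with no contact force and needed no searching turn.
- **Heights:** the final depth check gave the small cog's boss top at 116 mm, its plate at 96 mm and the big cog's plate at 68 mm. That is after taking off about 1.6 mm of camera bias, and it matches what fully home should read.
- **Clearance:** the last picture shows the hand clear of the stack.
- **Not checked:** I did not measure the can, brush and spanner again at the end, but the arm never went near them.

No check failed or disagreed.

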